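Empty the bead dispenser into its tray

ROBOT

A 6-joint arm with a two-finger parallel gripper is mounted at the origin on a cart in front of the work surface, level with it; the furniture and walls round the work are solid. World frame = base frame: x ahead of the robot, y to its left, z up, the work surface at z = 0. Lengths are in m, angles in rad, forces in N, time in s.
With the tool pointing down it reaches from about 0.3 to 1 m from the base axis. Payload 5.1 kg.
Tool frame: the origin (TCP) lies midway between the tips of the shut fingers; the grasp point (between the pads) lies 19 mm behind it (env.pinch_z is the distance from the TCP to the grasp point, in m); z points along the fingers, y is the line along which they close (so a half turn about z gives the same grasp; the last joint's range is limited). The gripper opens to 95 mm and grips with 3 to 60 N. Pads are 20 mm wide; open, the fingers measure 119 mm over their backs; the gripper's body (75 mm by 180 mm) begins 59 mm behind the grasp point.
Start: joints at [1.076, 0.124, 1.65, -0, 1.367, -0.083], TCP at [0.26, 0.596, 0.215] pointing down, gripper open.
Joint ranges: [-2.61, 2.61], [-1.02, 2.33], [0.03, 2.71], [-1.35, 4.49], [0.32, 2.68], [-2.91, 2.91]. Speed limits (rad/s): [2.57, 2.57, 3.14, 3.14, 3.14, 3.14].

INTERFACE

Orientations are given as a unit quaternion [w, x, y, z].
In Python, from station import env, optics, boxes_of, cut_out, landmark_of gives the robot as it stands. The module is installed in compiled form; this text tells all that it offers. Calls block until the motion is done:
- env.goto(position, orientation): joint-space move of the TCP to a pose.
- env.move_straight(position, speed=0.15, frame=None): straight line of the TCP; frame=None keeps the orientation; speed is the mean speed in m/s.
- env.goto_joints(angles): joint-space move.
- env.move_gripper(opening, grasp_force=None): finger opening in m; grasp_force is the grip in N (None keeps the last); returns when the fingers have stopped.
- env.wait(seconds).
- env.solve_ik(position, orientation): joint angles nearest the present ones, or None.
- env.state(): the state.
- optics.camera(name): name is "side" or "top" or "wrist"; returns a dict with "color" (420x560x3 uint8, red, green, blue), "fx", "fy", "cx", "cy" (pixels), "D" ([k1, k2, p1, p2, k3] as OpenCV has them; the pictures are not rectified), "T" (4x4, takes a point from camera to world coordinates); the wrist camera has in their place "tool_from_camera" (4x4, takes a point from camera to tool coordinates, whose origin is the TCP and whose axes are the flange's). Camera axes: x right, y down, z forward; pixel columns grow to the right and rows downward; lengths in m; the calibration is good to about 2 mm. A picture is of the moment at which its call begins: read the wrist's pose just before it. There is no depth.
A pose or a line that the arm cannot do raises env.MotionError and nothing moves.
- env.close_job(): hands the job in; it is judged then, once.
Trained networks look in the newest picture that a camera, given by its name, has taken for a name from the list of things; names that differ only in an ending like _2 or _b are one class to them, and where a whole thing is asked for, a point or a joint stands for the part that bears it (a point fixed in the world has none). Each returns a list of dicts, best first, with "score" (0 to 1); they miss things now and then, are a little off and sometimes report something else, mostly with a low value. They report only what shows in the picture. A call takes as long as a camera call.
- boxes_of(target, camera): "extent" ([left, top, right, bottom] in pixels, round what is visible of it).
- cut_out(target, camera): "pixels" (420x560 bool, what is visible of it) and "extent" ([left, top, right, bottom] in pixels, round what is visible of it).
- landmark_of(target, camera): "location" ([column, row] in pixels: a listed point, or the origin of a listed thing).
The state is a dict: "time": time; "joint_pos": joint angles; "qvel": joint speeds; "tau": joint torques, N m; "eef_pos": TCP position; "eef_rot": TCP orientation; "wrist_force": force on the tool from outside, world axes, zero at the start; "ft_torque": the same for the moment, N m; "gripper_width": finger opening in m; "grip_force": force on a finger pad.
Only numpy, scipy, OpenCV 4.12 (cv2) and the standard library are available. Lean on these libraries where they do the work, as an engineer would, in place of code of your own. Each camera call takes 0.05 s, during which the arm holds its last target. There are 200 camera calls.

TASK

Turn the white dial on top of the clear bead jar until its largest opening (orange rim) lines up with the outlet at the front of the lid (orange tab), with the jar still upright. Then tip the jar by its black handle right over to its pouring stop so that all five wooden beads run out into the blue catch tray, and swing the jar back until it rests upright again, leaving the dial at the largest opening. Do not disturb the other things on the ironing top.

Things in the scene. Friction and masses are not known exactly. Their poses are not given: they have to be found in the camera images.
- dispenser: Fixed bead dispenser: pale wooden base 370 x 160 mm with rear rest, two posts, blue catch tray in front, and a clear jar hinged between the posts. Origin on the ironing top right below the hinge line; z up; -x is the front, to which the jar tips; y along the hinge line, which is level, 125 mm above the origin.
- hopper (a joint): Tip angle (rad) of the clear jar (lid 104 mm wide, 107 mm tall, 0.22 to 0.45 kg) about the hinge line. 0: upright on the rear rest, jar axis 55 mm behind the hinge line (+x); grows as it tips forward over the tray, to 2.27 at the pouring stop. Its weight holds it at 0; past about 1.2 it falls over, damped, and stays at the pouring stop.
- dial (a joint): Dial angle (rad), growing counter-clockwise seen from above the upright jar; travel -0.1 to 2.8. It stays where it is left (friction 0.05 N m). Over the outlet: five tiny holes at 0, a 12 mm hole at 1.2, the largest (34 mm, orange rim) at 2.1; in between it is covered. The beads are 16 mm and pass only the largest.
- dial_grip (a point): Grip point of the white dial, in its upright bar (70 mm long, 13 mm thick, 32 mm tall): bar top 12 mm above, dial plate (100 mm across) 20 mm below this point. z along the jar's axis. At dial value d the bar's long direction is turned by d - 2.1 (counter-clockwise from above) from the dispenser's y axis, so it is parallel to the hinge line at the largest opening.
- large_opening (a point): Centre of the largest opening of the dial (34 mm, orange rim), on the upper face of the dial plate, 30 mm from the dial's axis.
- outlet (a point): Centre of the only outlet in the black lid under the dial, at the dial's upper face, 30 mm in front of the dial's axis; an orange tab on the front edge of the lid marks that side.
- handle (a point): Middle of the black handle bar of the jar, 10 mm thick, 92 mm long between two steel arms, parallel to the hinge line. Upright, it is 150 mm behind and 78 mm above the hinge line; it swings with the jar on a 169 mm circle about the hinge line. It stands 47 mm behind the jar's wall; pinched from above across the bar, the bar can turn between the fingers as the jar tips.
- tray_in (a point): Centre of the inner floor of the blue catch tray (177 mm along the dispenser's x, 117 mm along its y inside, walls 40 mm high), 120 mm in front of the hinge line. Axes as the dispenser's.
- bead_1_center (a point): Centre of the red wooden bead, a ball 16 mm across; at first it lies in the jar.
- bead_2_center (a point): Centre of the mid-brown wooden bead, a ball 16 mm across; at first it lies in the jar.
- bead_3_center (a point): Centre of the yellow wooden bead, a ball 16 mm across; at first it lies in the jar.
- bead_4_center (a point): Centre of the green wooden bead, a ball 16 mm across; at first it lies in the jar.
- bead_5_center (a point): Centre of the dark-brown wooden bead, a ball 16 mm across; at first it lies in the jar.
- mister: Bystander: amber spray bottle with black head, 52 x 62 x 154 mm; origin at the centre of its underside, z up.
- thread_cone: Bystander: blue-grey thread cone, 67 mm across, 115 mm tall; origin at the centre of its underside, z up.
- cone_white: Bystander: white thread cone, 58 mm across, 100 mm tall; origin at the centre of its underside, z up.
- notions_tin: Bystander: flat green tin with closed lid, 73 x 153 x 43 mm; origin at the centre of its underside, z up.
- clapper: Bystander: beech pressing block, 56 x 236 x 43 mm; origin at the centre of its underside, z up.
- rotary_cutter: Bystander: yellow rotary cutter, 47 x 170 x 22 mm; origin at the centre of its underside, z up.

How it is judged:
On the way, in this order (a step that is already met when the one before it is completed fails the run):
1. the dial's largest opening is lined up with the outlet (within 0.15 rad) while the jar is upright (value of joint dial between 1.95 and 2.25 rad and value of joint hopper below 0.15 rad), for 0.3 s.
2. the jar is tipped right over against its pouring stop (value of joint hopper above 2.17 rad), for 0.4 s.
At the end, for the whole second after the job is handed in: All five beads lie in the blue catch tray (centres inside its walls and below its rim), the jar rests upright (tip angle under 0.06 rad), and the dial is still at the largest opening (within 0.2 rad of 2.1) (x of bead_1_center in the frame of tray_in between -0.092 and 0.092 m and y of bead_1_center in the frame of tray_in between -0.062 and 0.062 m and z of bead_1_center in the frame of tray_in between 0 and 0.04 m and x of bead_2_center in the frame of tray_in between -0.092 and 0.092 m and y of bead_2_center in the frame of tray_in between -0.062 and 0.062 m and z of bead_2_center in the frame of tray_in between 0 and 0.04 m and x of bead_3_center in the frame of tray_in between -0.092 and 0.092 m and y of bead_3_center in the frame of tray_in between -0.062 and 0.062 m and z of bead_3_center in the frame of tray_in between 0 and 0.04 m and x of bead_4_center in the frame of tray_in between -0.092 and 0.092 m and y of bead_4_center in the frame of tray_in between -0.062 and 0.062 m and z of bead_4_center in the frame of tray_in between 0 and 0.04 m and x of bead_5_center in the frame of tray_in between -0.092 and 0.092 m and y of bead_5_center in the frame of tray_in between -0.062 and 0.062 m and z of bead_5_center in the frame of tray_in between 0 and 0.04 m and value of joint hopper below 0.06 rad and value of joint dial between 1.9 and 2.3 rad); the robot touches nothing.
It fails at once if the jar is tipped (beyond 0.5 rad) while the dial is more than 0.3 rad off the largest opening (value of joint hopper above 0.5 rad and (value of joint dial below 1.8 rad or value of joint dial above 2.4 rad)).
It fails at once if another thing on the ironing top is moved by more than 30 mm (distance of any of mister, thread_cone, cone_white, notions_tin, clapper, rotary_cutter from where it was at the start of the episode above 0.03 m).
It also fails if it takes over 62 s, if anything falls off the work surface, if the arm or the gripper's body presses on something with over 40 N, if the wrist force passes 120 N, or if a joint passes its speed limit or range.

## Working session

There is one attempt and no reset: what is moved stays moved. The work goes in short steps, each a Python script; the robot and the scene stay as the last script left them, time stands still between calls to the robot, and variables do not carry over. Pictures are saved under pics/ and viewed, at most 10 in all, crops included, and the job is handed in when it is done.

```bash
mkdir -p pics
cat > h.py <<'E'
import numpy as np, cv2
from station import env, optics, boxes_of, cut_out, landmark_of
def ray(c,px):
    K=np.array([[c["fx"],0,c["cx"]],[0,c["fy"],c["cy"]],[0,0,1]])
    u=cv2.undistortPoints(np.array([[px]],float),K,np.array(c["D"],float))[0,0]
    T=np.array(c["T"]); d=T[:3,:3]@np.array([u[0],u[1],1]); return T[:3,3],d/np.linalg.norm(d)
def at_z(c,px,z):
    o,d=ray(c,px); return o+d*(z-o[2])/d[2]
def tri(rs):
    A=sum(np.eye(3)-np.outer(d,d) for o,d in rs); b=sum((np.eye(3)-np.outer(d,d))@o for o,d in rs)
    return np.linalg.solve(A,b)
E
python3 - <<'E'
from h import *
cs={n:optics.camera(n) for n in("side","top")}
for n,c in cs.items(): cv2.imwrite(f"pics/{n}0.png",c["color"][:,:,::-1]); print(n,np.array(c["T"])[:3,3].round(3))
for t in["dispenser","dial_grip","large_opening","outlet","handle","tray_in","mister","thread_cone","cone_white","notions_tin","clapper","rotary_cutter"]:
    rs=[]
    for n in cs:
        l=landmark_of(t,n)
        if l:
            print(t,n,np.round(l[0]["location"]),round(l[0]["score"],2)); rs.append(ray(cs[n],l[0]["location"]))
            if t in("dispenser","mister","thread_cone","cone_white","notions_tin","clapper","rotary_cutter"): print("   z0",at_z(cs[n],l[0]["location"],0).round(3))
    if len(rs)==2: print("   tri",tri(rs).round(3))
print(env.state()["time"])
E
```

```text
side [0.782 0.881 1.168]
top [-0.202  0.099  1.448]
dispenser side [275. 204.] 0.89
   z0 [0.533 0.08  0.   ]
dispenser top [320. 239.] 0.98
   z0 [0.545 0.073 0.   ]
   tri [0.537 0.077 0.004]
dial_grip side [282. 172.] 0.9
dial_grip top [303. 211.] 0.67
   tri [0.524 0.136 0.221]
large_opening side [286. 173.] 0.96
large_opening top [310. 221.] 0.97
   tri [0.508 0.113 0.187]
outlet side [276. 169.] 0.81
outlet top [316. 216.] 0.9
   tri [0.529 0.097 0.192]
handle side [295. 202.] 0.67
handle top [275. 209.] 0.7
   tri [0.522 0.228 0.203]
tray_in side [262. 174.] 0.75
tray_in top [351. 246.] 0.72
   tri [ 0.534 -0.041  0.016]
mister side [205. 214.] 0.55
   z0 [0.759 0.04  0.   ]
mister top [338. 190.] 0.88
   z0 [0.763 0.03  0.   ]
   tri [ 0.762  0.033 -0.004]
thread_cone side [220. 264.] 0.55
   z0 [0.761 0.232 0.   ]
thread_cone top [283. 187.] 0.76
   z0 [0.738 0.236 0.   ]
   tri [ 0.755  0.232 -0.014]
cone_white side [193. 169.] 0.57
   z0 [ 0.754 -0.164  0.   ]
cone_white top [390. 197.] 0.49
   z0 [ 0.762 -0.166  0.   ]
   tri [ 0.756 -0.163  0.004]
notions_tin side [289. 300.] 0.83
   z0 [0.604 0.411 0.   ]
notions_tin top [226. 214.] 0.8
   z0 [0.59  0.423 0.   ]
   tri [ 0.598  0.417 -0.003]
clapper side [366. 332.] 0.74
   z0 [0.437 0.571 0.   ]
clapper top [176. 243.] 0.6
   z0 [0.447 0.568 0.   ]
   tri [0.441 0.569 0.006]
rotary_cutter side [359. 268.] 0.94
   z0 [0.372 0.385 0.   ]
rotary_cutter top [222. 273.] 0.63
   z0 [0.363 0.384 0.   ]
   tri [ 0.368  0.384 -0.009]
1.3
```

```bash
python3 -c "
import cv2,numpy as np
a=cv2.imread('pics/side0.png');b=cv2.imread('pics/top0.png');cv2.imwrite('pics/both.png',cv2.resize(np.vstack([a,b]),(400,600)))"
```

```text
(no output)
```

View pics/top0.png

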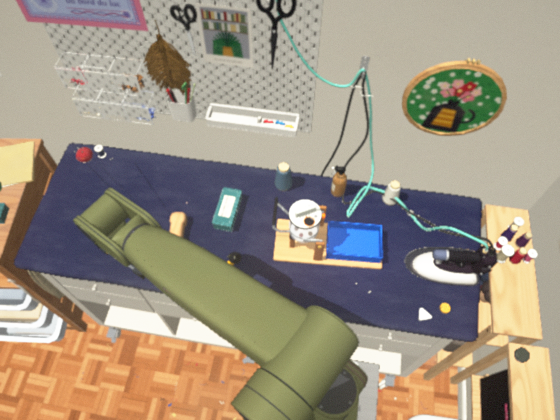

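View pics/side0.png

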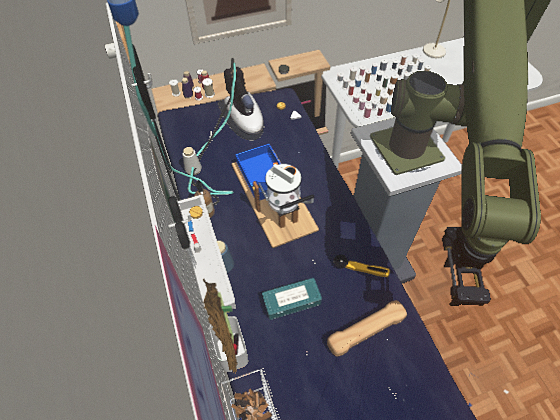

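The dispenser's origin is at about (0.537, 0.077) and its front faces -y. The dial reads about 1.15. I'll go above it for a closer look with the wrist camera.

```bash
cat >> h.py <<'E'
from scipy.spatial.transform import Rotation as R
def down(a):
    y=np.array([np.cos(a),np.sin(a),0]); z=np.array([0,0,-1.]); x=np.cross(y,z)
    q=R.from_matrix(np.c_[x,y,z]).as_quat(); return [q[3],q[0],q[1],q[2]]
def pose():
    s=env.state(); q=s["eef_rot"]; T=np.eye(4); T[:3,:3]=R.from_quat([q[1],q[2],q[3],q[0]]).as_matrix(); T[:3,3]=s["eef_pos"]; return T
def wrist():
    T=pose(); c=dict(optics.camera("wrist")); c["T"]=T@np.array(c["tool_from_camera"]); return c
E
python3 - <<'E'
from h import *
for a in(0.66,0.66-np.pi):
    for b in (0,.96): print(a,b,np.round(env.solve_ik([.535,.132,.4],down(a+b)),2))
env.move_straight([.26,.596,.36],.3)
a=min((0.66,0.66-np.pi),key=lambda a:abs(env.solve_ik([.535,.132,.4],down(a+.48))[5]))
env.goto([.535,.12,.42],down(a))
c=wrist(); cv2.imwrite("pics/w1.png",c["color"][:,:,::-1]); print(a,env.state()["time"], c["T"].round(2))
for t,z in(("dial_grip",.21),("large_opening",.19),("outlet",.19),("handle",.203),("tray_in",.01)):
    l=landmark_of(t,"wrist")
    if l: print(t,np.round(l[0]["location"]),round(l[0]["score"],2),at_z(c,l[0]["location"],z).round(3))
E
```

```text
0.66 0 [ 0.14 -0.15  1.61 -0.    1.67 -0.52]
0.66 0.96 [ 0.14 -0.15  1.61 -0.    1.67 -1.48]
-2.481592653589793 0 [ 0.14 -0.15  1.61 -0.    1.67  2.63]
-2.481592653589793 0.96 [ 0.14 -0.15  1.61 -0.    1.67  1.67]
0.66 3.975 [[ 0.79  0.6   0.14  0.49]
 [ 0.61 -0.77 -0.18  0.17]
 [ 0.    0.23 -0.97  0.59]
 [ 0.    0.    0.    1.  ]]
dial_grip [277. 173.] 0.95 [0.524 0.136 0.21 ]
large_opening [252. 171.] 0.64 [0.5   0.117 0.19 ]
outlet [265. 193.] 0.85 [0.53  0.105 0.19 ]
handle [320. 102.] 0.8 [0.514 0.231 0.203]
tray_in [227. 237.] 0.79 [ 0.54  -0.038  0.01 ]
```

View pics/w1.png

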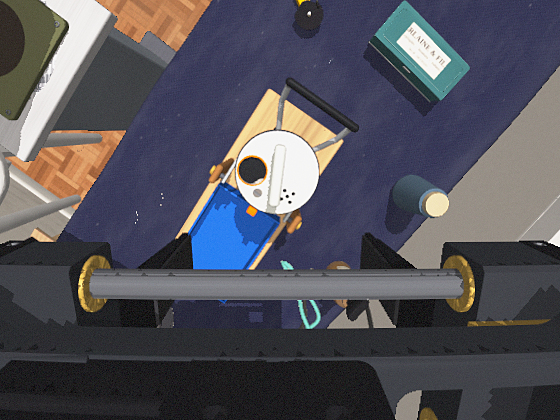

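The wrist picture shows the dial plate centred at about (278,172), with the bar running from (278,148) to (275,208). The orange-rimmed hole is at (252,171), left of the orange tab at (251,211). The handle ends are at (289,82) and (354,128).

```bash
python3 - <<'E'
from h import *
c=wrist()
p=lambda u,z:at_z(c,u,z)
h1,h2=p((289,82),.205),p((354,128),.205); print("handle",h1,h2,(h1+h2)/2,np.linalg.norm(h1-h2),"yaw",np.degrees(np.arctan2(*(h1-h2)[1::-1]))-90)
g=c["color"].astype(int)
for t in("dial","dial_grip"):
    for k in cut_out(t,"wrist")[:1]:
        print(t,k["extent"],k["score"],k["pixels"].sum())
for u in((278,172),(278,148),(275,208),(252,171),(251,211)): print(u,p(u,.19).round(3),p(u,.222).round(3))
s=g[:,:,:].sum(2)
for r in (160,185,200): print(r,s[r,255:300].tolist())
E
python3 -c "
import cv2;a=cv2.imread('pics/w1.png')[70:250,170:380];cv2.imwrite('pics/w1c.png',cv2.resize(a,None,fx=3.3,fy=3.3,interpolation=cv2.INTER_CUBIC)[:600])"
```

```text
handle [0.47220014 0.22574011 0.205     ] [0.56363305 0.2326117  0.205     ] [0.5179166 0.2291759 0.205    ] 0.09169075895288759 yaw -265.7020504540131
dial [235.1, 128.3, 319.0, 212.4] 0.72 4763
dial_grip [237.6, 129.1, 320.9, 217.2] 0.72 4611
(278, 172) [0.526 0.136 0.19 ] [0.524 0.139 0.222]
(278, 148) [0.508 0.159 0.19 ] [0.507 0.16  0.222]
(275, 208) [0.552 0.097 0.19 ] [0.547 0.103 0.222]
(252, 171) [0.5   0.117 0.19 ] [0.5   0.122 0.222]
(251, 211) [0.53  0.075 0.19 ] [0.527 0.083 0.222]
160 [147, 128, 163, 133, 112, 89, 138, 310, 495, 672, 752, 745, 738, 736, 741, 744, 681, 514, 548, 687, 728, 735, 737, 735, 736, 736, 737, 732, 702, 655, 717, 742, 738, 736, 737, 736, 736, 736, 736, 736, 736, 736, 736, 736, 736]
185 [688, 730, 733, 745, 749, 742, 739, 736, 735, 735, 735, 737, 744, 750, 657, 502, 662, 721, 733, 736, 735, 736, 736, 737, 732, 680, 637, 718, 744, 737, 736, 736, 736, 736, 735, 736, 735, 735, 735, 736, 735, 735, 736, 736, 736]
200 [735, 735, 735, 736, 735, 735, 735, 736, 736, 736, 740, 744, 665, 498, 609, 725, 728, 736, 735, 735, 735, 738, 734, 696, 621, 589, 645, 691, 756, 743, 737, 741, 753, 738, 593, 548, 741, 759, 740, 736, 735, 735, 736, 736, 736]
```

View pics/w1c.png

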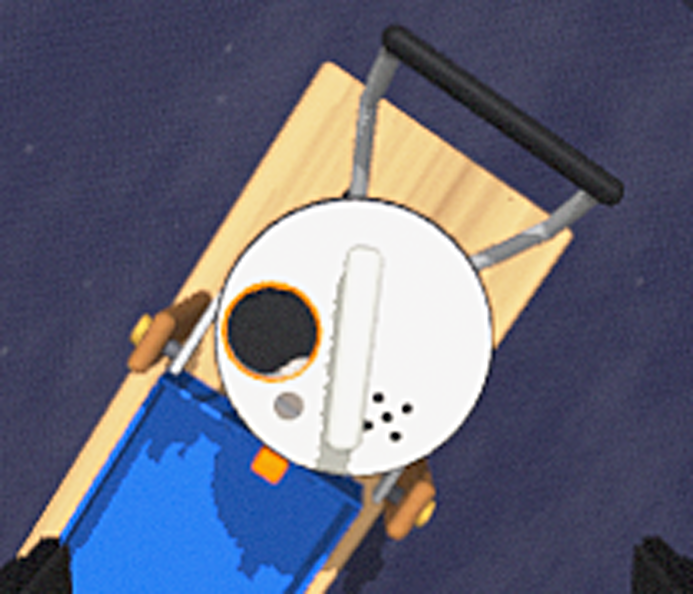

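Run:
```python
from h import *
c=wrist()
e1,e2=at_z(c,(280.6,145.8),.222),at_z(c,(274.3,204.8),.222)
m=at_z(c,(277.4,175.3),.222); b=np.arctan2(*(e1-e2)[1::-1]); print(e1,e2,m,np.linalg.norm(e1-e2),b,"d est",2.1+(b-1.646-np.pi/2))
print("plate dia",np.linalg.norm(at_z(c,(235.6,172),.19)-at_z(c,(319.4,172),.19)))
sc=optics.camera("side")
for t in("dial_grip","large_opening","outlet","handle"):
    L=[landmark_of(t,n) for n in("side","wrist")]
    if all(L): print(t,tri([ray(sc,L[0][0]["location"]),ray(c,L[1][0]["location"])]).round(3))
a=b-np.pi/2; a=(a+np.pi/2)%np.pi-np.pi/2; print("a",a)
env.move_gripper(.05)
env.goto([m[0],m[1],.26],down(a))
env.move_straight([m[0],m[1],.203],.08)
s=env.state(); print(s["time"],s["wrist_force"],s["eef_pos"])
env.move_gripper(0,15)
s=env.state(); print(s["gripper_width"],s["grip_force"],s["wrist_force"],s["ft_torque"],s["time"])
```

```text
[0.50810451 0.16378215 0.222     ] [0.54421479 0.10555388 0.222     ] [0.52575152 0.13521987 0.222     ] 0.06851630036115404 2.1259006827181506 d est 1.0091043559232542
plate dia 0.10453107231237971
dial_grip [0.527 0.136 0.231]
large_opening [0.5   0.114 0.192]
outlet [0.529 0.109 0.23 ]
handle [0.523 0.232 0.201]
a 0.555104355923254
7.3333 [ 0.21735847 -0.39890048 -0.82904422] [0.52572182 0.13522107 0.20256022]
0.012900946096045127 14.999710768461227 [-4.72459657 -2.8089628   2.4163625 ] [-0.53488667  0.6980025  -0.07289053] 8.0167
```

The bar is gripped at 12.9 mm. Next I'll turn the dial.

Run:
```python
from h import *
s=env.state(); j=np.array(s["joint_pos"]); a0=np.arctan2(*pose()[:2,1][::-1]); print(a0,j[5])
D=1.646-a0
for k in range(1,7):
    q=j.copy(); q[5]-=D*k/6; env.goto_joints(q)
    s=env.state(); print(round(s["time"],2),np.round(s["wrist_force"],1),np.round(s["ft_torque"],2),np.arctan2(*pose()[:2,1][::-1]).round(3),s["gripper_width"])
env.move_gripper(.05); p=env.state()["eef_pos"]
env.move_straight([p[0],p[1],.27],.2)
env.goto([.522,.16,.40],down(1.646))
c=wrist(); cv2.imwrite("pics/w2.png",cv2.resize(c["color"][40:300,140:440,::-1],None,fx=2.3,fy=2.3))
for t,z in(("dial_grip",.21),("large_opening",.19),("outlet",.19),("handle",.203),("tray_in",.01)):
    l=landmark_of(t,"wrist")
    if l: print(t,np.round(l[0]["location"]),round(l[0]["score"],2),at_z(c,l[0]["location"],z).round(3))
print(env.state()["time"])
```

```text
0.5550356524724273 -0.402229569800335
8.31 [-0.6 -0.1  0.1] [-0.03  0.01  0.01] 0.733 0.013057318230587934
8.6 [0.5 0.2 0.2] [ 0.04 -0.05  0.05] 0.914 0.013151115810279565
8.89 [ 0.3  0.4 -0.2] [ 0.27 -0.23  0.  ] 1.095 0.012912523927541783
9.18 [ 1.6  2.5 -0.7] [ 0.47 -0.41  0.04] 1.276 0.012669591987230954
9.47 [ 1.7  3.1 -1.4] [ 0.74 -0.43  0.  ] 1.458 0.012989499385620131
9.77 [ 2.4  5.  -1.5] [ 1.   -0.47 -0.01] 1.64 0.012779673724571155
dial_grip [257. 196.] 0.76 [0.529 0.139 0.21 ]
large_opening [230. 192.] 0.72 [0.53  0.105 0.19 ]
outlet [230. 192.] 0.89 [0.529 0.106 0.19 ]
handle [336. 192.] 0.56 [0.518 0.23  0.203]
tray_in [417.  92.] 0.62 [0.371 0.384 0.01 ]
11.95
```

View pics/w2.png

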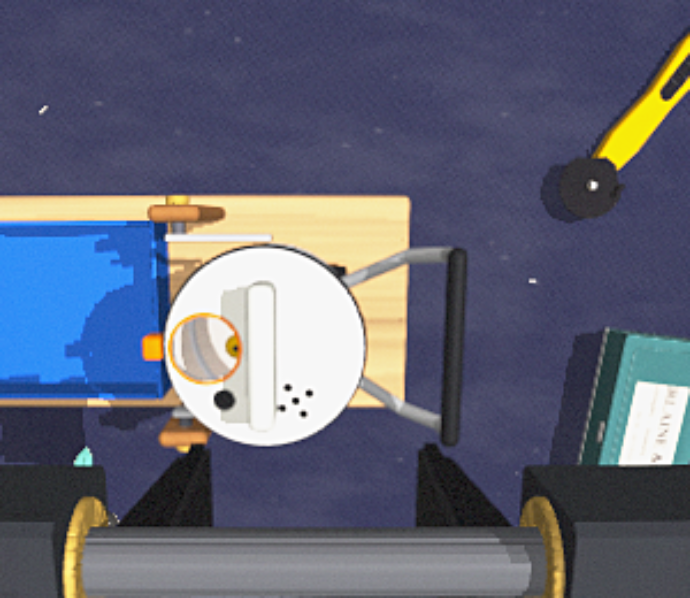

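The picture shows the orange-rimmed opening at crop (205,347), level with the tab at (153,347), and the bar parallel to the hinge line. The handle is at crop (455,345). I'll grasp it next.

Run:
```python
from h import *
c=wrist()
h=at_z(c,(140+454.5/2.3,40+345/2.3),.205); print(h)
env.move_gripper(.044)
env.goto([h[0],h[1],.26],down(1.646))
env.move_straight([h[0],h[1],.185],.1)
s=env.state(); print(s["eef_pos"],np.round(s["wrist_force"],1))
env.move_gripper(0,20)
s=env.state(); print(s["gripper_width"],s["grip_force"],np.round(s["wrist_force"],1),s["time"])
```

```text
[0.51484423 0.23028599 0.205     ]
[0.51536909 0.23045978 0.1858256 ] [ 0.2  0.3 -0. ]
0.009678750356900603 19.999828934669495 [-0.3 -2.5  1.3] 14.625
```

```bash
cat >> h.py <<'E'
def swing(p0,t0,t1,n,speed=.12,lim=25):
    xd=np.array([np.cos(1.646),np.sin(1.646),0]); z=np.array([0,0,1.])
    for t in np.linspace(t0,t1,n+1)[1:]:
        f=np.arctan2(.078,.150)+t
        env.move_straight(p0+.169*(np.cos(f)*xd+np.sin(f)*z)-.150*xd-.078*z,speed)
        s=env.state(); F=np.array(s["wrist_force"]); print(round(t,2),round(s["time"],2),F.round(1),round(s["gripper_width"],4),flush=True)
        if np.linalg.norm(F)>lim: print("STOP"); return t
    return t1
E
python3 - <<'E'
from h import *
p0=np.array([.51537,.23046,.1845]); np.save("p0.npy",p0)
print(swing(p0,0,2.25,15))
cs=optics.camera("side"); cv2.imwrite("pics/s2.png",cv2.resize(cs["color"][100:300,150:400,::-1],None,fx=3,fy=3))
E
```

```text
0.15 14.98 [-2.4  2.5 -0.4] 0.0095
0.3 15.34 [-3.7  3.8  0.9] 0.0091
0.45 15.7 [-4.6  4.6  4.1] 0.0092
0.6 16.06 [-6.1  5.1  7. ] 0.0093
0.75 16.42 [-6.6  4.6  7.8] 0.0095
0.9 16.77 [-5.9  1.5  6.5] 0.0092
1.05 17.13 [-5.8 -0.3  6.1] 0.0098
1.2 17.49 [-4.8  0.1  7. ] 0.0092
1.35 17.85 [-4.9 -1.5  4.4] 0.0091
1.5 18.21 [-5.5 -1.7  3.2] 0.009
1.65 18.57 [-4.7 -0.9  0.7] 0.0095
1.8 18.93 [-3.3  0.1 -1.2] 0.0093
1.95 19.28 [-1.3  0.9 -2. ] 0.0092
2.1 19.64 [-0.3  0.8 -1.6] 0.0092
2.25 20.0 [ 0.5  0.5 -0.4] 0.0094
2.25
```

View pics/s2.png

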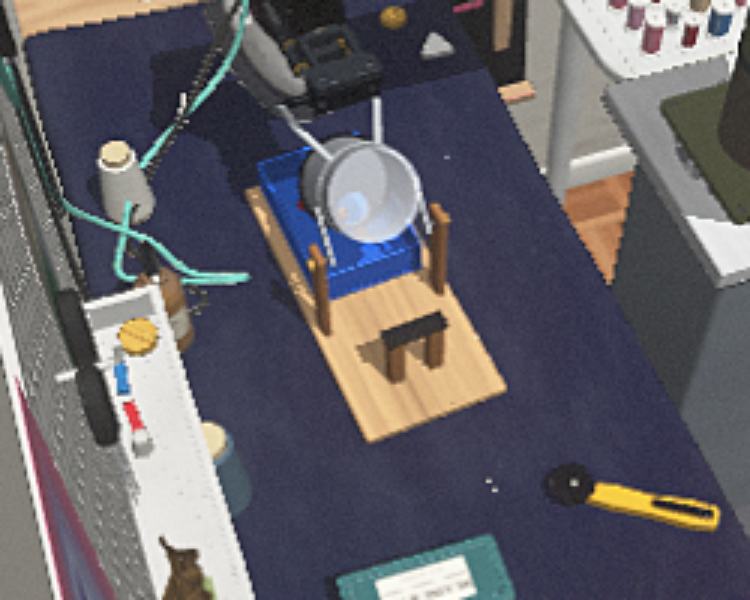

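The jar is tipped over the tray and looks empty. I'll press lightly to the stop, wait, and check for beads.

Run:
```python
from h import *
p0=np.load("p0.npy")
swing(p0,2.25,2.30,2,.05)
env.wait(1.5); swing(p0,2.30,2.20,1,.2); swing(p0,2.20,2.30,1,.2); env.wait(1)
for n in("top","side"):
    c=optics.camera(n)
    print(n,[(np.round(k["location"]),round(k["score"],2),at_z(c,k["location"],.02).round(3)) for k in landmark_of("bead_1_center",n)])
c=optics.camera("side"); cv2.imwrite("pics/s3.png",cv2.resize(c["color"][140:220,220:320,::-1],None,fx=7,fy=7,interpolation=cv2.INTER_CUBIC))
print(env.state()["time"])
```

```text
2.28 20.3 [ 1.8  0.8 -1. ] 0.0093
2.3 20.55 [-3.9  4.3  9.6] 0.0095
2.2 22.3 [ 4.4  0.6 -1.9] 0.0095
2.3 22.55 [ 2.   6.6 -1. ] 0.0096
top []
side []
23.8
```

View pics/s3.png

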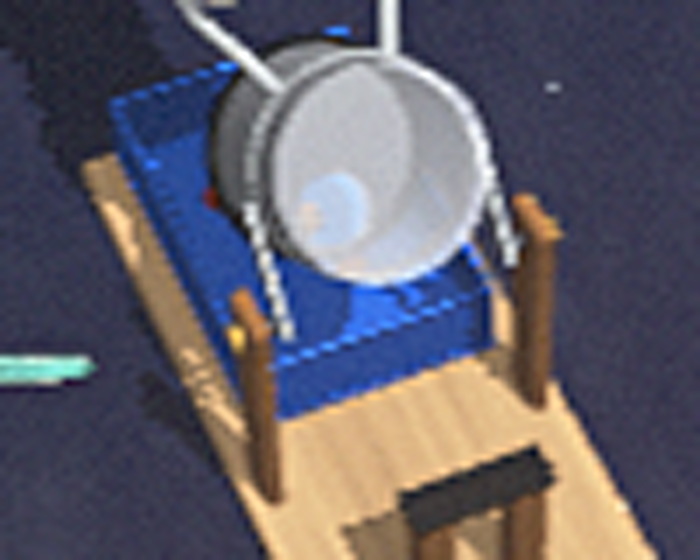

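The jar is empty: the tray and a bead show through the outlet, and the red bead is in the tray at crop (212,197). I'll swing the jar back.

Run:
```python
from h import *
p0=np.load("p0.npy")
swing(p0,2.30,0.0,15)
env.move_gripper(.044); env.wait(.3)
p=env.state()["eef_pos"]; env.move_straight([p[0],p[1],.27],.15)
env.goto([.53,.12,.42],down(1.646)); 
c=wrist(); cv2.imwrite("pics/w4.png",cv2.resize(c["color"][40:300,60:400,::-1],None,fx=2.2,fy=2.2))
print([(np.round(k["location"]),round(k["score"],2),at_z(c,k["location"],.02).round(3).tolist()) for k in landmark_of("bead_1_center","wrist")])
for t,z in(("large_opening",.19),("outlet",.19),("handle",.203)):
    l=landmark_of(t,"wrist")
    if l: print(t,np.round(l[0]["location"]),round(l[0]["score"],2),at_z(c,l[0]["location"],z).round(3))
print(env.state()["time"])
```

```text
2.15 24.17 [ 3.7  4.9 -4. ] 0.0094
1.99 24.53 [ 3.8  4.6 -5.3] 0.0099
1.84 24.9 [ 3.7  3.6 -6.1] 0.0093
1.69 25.27 [ 4.3  3.  -6.4] 0.0095
1.53 25.63 [ 5.   2.9 -6.2] 0.0092
1.38 26.0 [ 5.2  1.3 -7.2] 0.0095
1.23 26.37 [ 4.7  1.1 -5.2] 0.0092
1.07 26.73 [ 3.8  0.  -4.7] 0.0092
0.92 27.1 [ 2.7  0.9 -1.8] 0.0094
0.77 27.47 [2.9 1.5 2. ] 0.0091
0.61 27.83 [3.7 1.7 1.4] 0.0096
0.46 28.2 [5.3 2.  0.4] 0.0091
0.31 28.57 [ 5.1  1.2 -0.9] 0.0095
0.15 28.93 [ 6.2  1.  -0.2] 0.0095
0.0 29.3 [ 4.  -6.7  1.9] 0.0098
[(array([164., 184.]), 0.58, [0.568, -0.078, 0.02]), (array([186., 169.]), 0.37, [0.539, -0.038, 0.02]), (array([429., 223.]), 0.32, [0.604, 0.412, 0.02])]
large_opening [265. 186.] 0.8 [0.531 0.107 0.19 ]
outlet [266. 186.] 0.88 [0.53  0.107 0.19 ]
handle [364. 185.] 0.87 [0.517 0.227 0.203]
32.125
```

View pics/w4.png

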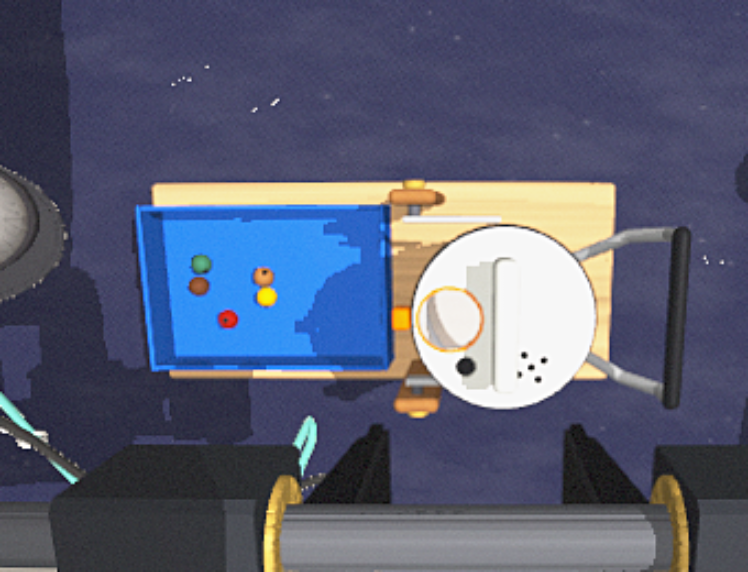

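The tray holds all five beads: green (201,264), dark brown (199,286), mid-brown (263,276), yellow (266,297) and red (228,320). The jar is upright with the opening at the outlet, and the robot is clear of everything.

```bash
python3 -c "
from h import *
print(env.close_job())"
```

```text
the job is handed in; nothing more can be done
None
```

I handed the job in at about 32 s: the last picture shows all five beads in the tray, the jar back upright and the dial still at its largest opening; the hand-in gave no verdict.

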